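# Free the lower cheese log and hold it end-on to the inspection camera

### The job

Lift the cheese log that lies across the little stack off and lay it in the empty steel tray. Then take the log that lay underneath it, beside the half wheel, and hold it up in the air for the inspection camera: one end facing the lens, the log in line with the direction the tilted camera looks in and centred in its view, with about 10 cm between the lens and the near end of the log. Finish while still holding it there without moving, and do not disturb the camera or the other cheeses.

Things in the scene. Friction and masses are not known exactly. Their poses are not given: they have to be found in the camera images.
- upper_log_mid (a point): centre of the upper log: a round grey-white ashed cheese log, 146 mm long, 44 mm wide, 40 mm high, 0.15 to 0.31 kg, loose, lying level across the top of the half wheel and the lower log. y runs along its length, z up; its underside is 20 mm below this point, about 38 mm above the slate
- lower_log_mid (a point): centre of the lower log, the one to be shown: a round grey ashed cheese log, 144 mm long, 42 mm wide, 38 mm high, 0.15 to 0.31 kg, loose, lying on the slate under the upper log, parallel to the straight length of the half wheel with about 45 mm of free slate between them. y runs along its length, z up; its underside is 19 mm below this point
- half_wheel: half of a soft cheese wheel, 74 x 146 x 37 mm, lying flat on the slate on the side of the lower log away from the robot, carrying the other end of the upper log; origin at the centre of its underside, y along its 146 mm length. To be left where it is
- tray_in (a point): centre of the inner floor of the shallow open steel tray, 4 mm above the slate; the tray is fixed to the deck, 110 mm (x) by 190 mm (y) outside, walls 4 mm thick with a rolled rim up to 28 mm above the slate; inside 102 by 182 mm; z up
- lens (a point): centre of the front glass of the inspection camera, about 0.23 to 0.26 m above the slate. The x axis points from the glass back into the camera, so the camera looks along -x of this frame, which is tilted downwards by 0.1 to 0.6 rad; y is level. The head (56 mm wide, 44 mm high, lens tube 48 mm across) sits on a friction hinge 53 mm behind the glass and must not be pushed
- camera_stand: stand of the inspection camera: round foot 100 mm across, 16 mm post, fork 92 mm wide over its screws that holds the head, with the hinge 260 mm above the slate; fixed to the deck near its back, facing towards the robot. Origin at the centre of the underside of the foot
- spare_log: another ashed log, 43 x 144 x 38 mm, lying alone on the slate between the tray and the camera; a bystander. Origin at the centre of its underside, y along its length
- drum: drum-shaped goat cheese, 62 mm across, 72 mm high, standing beyond the stack; a bystander. Origin at the centre of its underside
- brick: ashed truncated-pyramid cheese, 57 x 63 x 54 mm, beyond the stack; a bystander. Origin at the centre of its underside

How it is judged (in metres and radians):
On the way, in this order (a step that is already met when the one before it is completed fails the run):
1. the upper log lies in the tray, let go and at rest (height (world z) of upper_log_mid below 0.035 m and x of upper_log_mid in the frame of tray_in between -0.035 and 0.035 m and y of upper_log_mid in the frame of tray_in between -0.03 and 0.03 m and contact force between upper_log and the fingers below 0.1 N and linear speed of upper_log below 0.03 m/s), for 0.2 s.
2. the lower log is lifted clear of the stack in the gripper (height (world z) of lower_log_mid above 0.08 m and contact force between lower_log and the fingers above 1 N), for 0.1 s.
At the end, for the whole second after the job is handed in: Held still by the fingers, touching nothing else: lower log's centre 142 to 202 mm before the lens (gap about 70 to 130 mm), within 25 mm sideways and up or down of the line of view, its length within 0.17 rad of that line; upper log flat in the tray, let go (x of lower_log_mid in the frame of lens between -0.202 and -0.142 m and y of lower_log_mid in the frame of lens between -0.025 and 0.025 m and z of lower_log_mid in the frame of lens between -0.025 and 0.025 m and angle between the y axis of lower_log_mid and the x axis of lens, either way round below 0.17 rad and height (world z) of lower_log_mid above 0.12 m and contact force between lower_log and the fingers above 1 N and linear speed of lower_log below 0.03 m/s and contact force between lower_log and camera_stand below 0.1 N and contact force between upper_log and the fingers below 0.1 N and height (world z) of upper_log_mid below 0.035 m and x of upper_log_mid in the frame of tray_in between -0.035 and 0.035 m and y of upper_log_mid in the frame of tray_in between -0.03 and 0.03 m); the arm keeps its last pose, push and grip.
It fails at once if the camera is knocked or its head turned (distance of lens from where it was at the start of the episode above 0.006 m or contact force between camera_stand and anything else above 5 N).
It fails at once if the half wheel is pushed more than 3 cm (distance of half_wheel from where it was at the start of the episode above 0.03 m).
It fails at once if another cheese is pushed more than 3 cm (distance of any of spare_log, drum, brick from where it was at the start of the episode above 0.03 m).
It also fails if it takes over 61 s, if anything falls off the work surface, if the arm or the gripper's body presses on something with over 40 N, if the wrist force passes 120 N, or if a joint passes its speed limit or range.

### The arm

A 6-joint arm with a two-finger parallel gripper is mounted at the origin on a cart in front of the work surface, level with it; the furniture and walls round the work are solid. World frame = base frame: x ahead of the robot, y to its left, z up, the work surface at z = 0. Lengths are in mm, angles in rad, forces in N, time in s.
With the tool pointing down it reaches from about 400 to 925 mm from the base axis. Payload 12.5 kg.
Tool frame: the origin (TCP) lies on the mounting face of the last link; the fingertips stand 190 mm ahead of it and the grasp point (between the pads) lies 171 mm ahead of it; z points along the fingers, y is the line along which they close (so a half turn about z gives the same grasp; the last joint's range is limited). The gripper opens to 95 mm and grips with 3 to 60 N. Pads are 20 mm wide; open, the fingers measure 119 mm over their backs; the gripper's body (75 mm by 180 mm) begins 59 mm behind the grasp point.
Start: joints at [1.021, 0.491, 1.559, -0, 1.092, -0.106], TCP at [268.336, 564.465, 404.761] pointing down, gripper open.
Joint ranges: [-3.1, 3.1], [-0.84, 2.19], [0.05, 2.79], [-1.13, 4.28], [0.06, 2.93], [-2.69, 2.69]. Speed limits (rad/s): [2.22, 2.22, 2.79, 3.14, 3.14, 3.14].

### API

Orientations are given as [roll, pitch, yaw] about the fixed x, y, z axes, in that order (R = Rz(yaw) Ry(pitch) Rx(roll)).
In Python, from cell import env gives the robot as it stands.
- The arm moves only by the tool carry_out, never from a script. Its argument "series" is a list of rows, each a list of 5 numbers: the shift along the tool's x, y, z in m, then the turn about the tool's z in degrees, then the opening, from 0 (shut) to 1 (fully open). A call has 1 to 20 rows; each row is the pose to reach, as a shift and turn from the pose commanded when the call began, along the tool's axes at that moment; what a row does not reach only later rows make up. A row lasts 1/8 s, in which the tool goes at most 62.5 mm and 10.7 degrees, less where a joint would pass 70% of its speed; a pose out of reach is approached as far as the arm can. A call with a gripper value outside its range is refused whole. The fingers move at their own pace and stop on an object; the grip force is fixed at half the most. Time passes only in rows, so rows that repeat a pose let the fingers close. It gives the time, the measured TCP pose, the force, the opening and the grip force at its end, in the units of the state.
- env.state(): the state, without advancing time (a new reading comes with each control period).
- env.read_camera(name): name is "scene" or "side" or "wrist"; returns (picture, depth): 400x640x3 uint8, red, green, blue; 400x640 float32, mm along the optical axis (not along the pixel's ray), 0 where there is no reading.
- env.get_calibration(name): a dict with "intrinsics" (3x3 intrinsics, pixels), "cam_to_world" (4x4, takes a point from camera to world coordinates); the wrist camera has in their place "T_tool_cam" (4x4, takes a point from camera to tool coordinates, whose origin is the TCP and whose axes are the flange's). Camera axes: x right, y up, looking along -z (the intrinsics and any distortion apply to the point x, -y, -z); pixel columns grow to the right and rows downward; lengths in mm; the calibration is good to about 2 mm. The wrist camera is an equidistant fisheye: a pixel r from the principal point sees the ray r / f radians off the axis. A picture is of the moment at which its call begins: read the wrist's pose just before it. get_calibration takes no time and is no camera call.
- env.job_done(): hands the job in; it is judged then, once.
The state is a dict: "t": time; "joints": joint angles; "qvel": joint speeds; "tau": joint torques, N m; "eef_pos": TCP position; "tcp_rot": TCP orientation; "ft_force": force on the tool from outside, world axes, zero at the start; "moment": the same for the moment, N m; "opening": opening from 0.0 (shut) to 1.0 (fully open); "grip_force": force on a finger pad.
Only numpy, scipy, OpenCV 4.12 (cv2) and the standard library are available. Lean on these libraries where they do the work, as an engineer would, in place of code of your own. Each camera call takes 0.05 s, during which the arm holds its last target. There are 200 camera calls.

## Working session

There is one attempt and no reset: what is moved stays moved. The work goes in short steps, Python scripts to look and compute and a tool call to move; the robot and the scene stay as the last step left them, time stands still between calls to the robot, and variables do not carry over. Pictures are saved under pics/ and viewed, at most 10 in all, crops included, and the job is handed in when it is done.

Besides the shell and the picture viewer there is one more tool, called after "Call:" as a command line: name --pt "numbers of a row" for each row, then --argument value for the rest. carry_out: Moves the arm, as the interface text tells. Its arguments: {"type":"object","properties":{"series":{"type":"array","items":{"type":"array","items":{"type":"number"}}}},"required":["series"]}

```bash
mkdir -p pics; ls; cat > h.py <<'E'
import numpy as np,cv2
from cell import env
def world(name,d,T=None):
    c=env.get_calibration(name);K=np.array(c["intrinsics"]);M=np.array(c["cam_to_world"])
    v,u=np.mgrid[0:400,0:640]
    p=np.stack([(u-K[0,2])/K[0,0]*d,-(v-K[1,2])/K[1,1]*d,-d,np.ones_like(d)],-1)
    return (p@M.T)[...,:3]
E
python3 - <<'E'
from h import *
print(env.state())
for n in("scene","side"):
    p,d=env.read_camera(n);cv2.imwrite(f"pics/{n}0.png",p[...,::-1]);np.save(n+"_d.npy",d);np.save(n+"_p.npy",p)
    print(n,env.get_calibration(n),(d>0).mean())
print(env.get_calibration("wrist"))
E
```

```text
pics
{'t': 0.0, 'joints': array([ 1.02138469e+00,  4.91547347e-01,  1.55945400e+00, -1.70836410e-05,
        1.09167973e+00, -1.05587193e-01]), 'qvel': array([ 3.10695178e-05,  2.37320444e-03,  4.71456984e-04,  2.00354501e-03,
       -3.21005636e-04, -2.93091197e-04]), 'tau': array([-1.69808496e-03, -6.12648439e+01, -2.58181411e+01,  6.92755217e-02,
        4.81972564e-02, -1.12798064e-04]), 'eef_pos': array([268.32759847, 564.42983229, 404.16765105]), 'tcp_rot': array([-3.14050870e+00, -9.96428789e-05,  2.69777604e+00]), 'ft_force': array([-0.30328371,  0.13816432,  0.40662691]), 'moment': array([-0.00672173,  0.01754279,  0.0040993 ]), 'grip_force': 0.0, 'opening': 1.0019043558935787}
scene {'intrinsics': array([[395.10600618,   0.        , 322.03717706],
       [  0.        , 395.10600618, 202.83948182],
       [  0.        ,   0.        ,   1.        ]]), 'cam_to_world': array([[ 4.73662846e-01,  6.84331843e-01, -5.54376620e-01,
        -3.33045057e+01],
       [-8.80569272e-01,  3.79092919e-01, -2.84405196e-01,
        -4.16096778e+02],
       [ 1.55327188e-02,  6.22879191e-01, 
[... 514 characters left out ...]
2.17233151e-02,  9.20307743e-01,  3.90591546e-01,
         6.97550740e+02],
       [ 0.00000000e+00,  0.00000000e+00,  0.00000000e+00,
         1.00000000e+00]])} 0.995953125
{'intrinsics': array([[309.70691629,   0.        , 318.4416298 ],
       [  0.        , 309.70691629, 198.57764059],
       [  0.        ,   0.        ,   1.        ]]), 'T_tool_cam': array([[-4.94077394e-04,  9.68144371e-01,  2.50392156e-01,
         6.93952814e+01],
       [ 9.99999452e-01,  7.09344152e-04, -7.69474681e-04,
         9.41888519e-01],
       [-9.22576793e-04,  2.50391639e-01, -9.68144192e-01,
         2.02871833e+01],
       [ 0.00000000e+00,  0.00000000e+00,  0.00000000e+00,
         1.00000000e+00]])}
```

View pics/scene0.png

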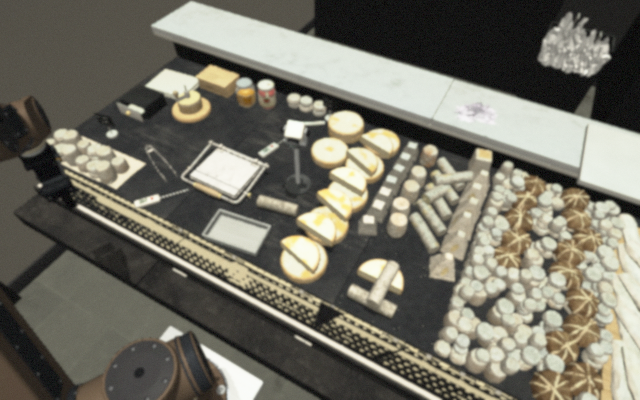

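View pics/side0.png

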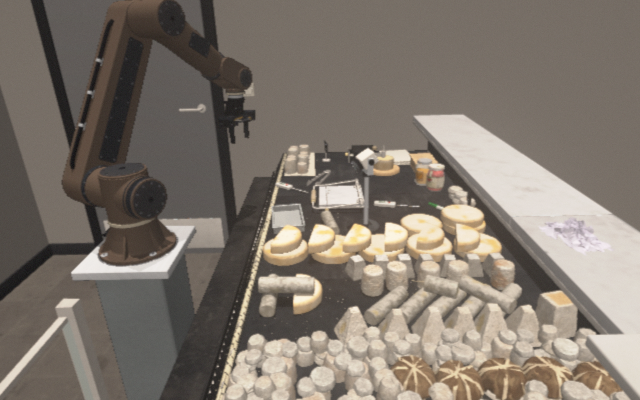

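The scene picture shows the stack at about (375,290), the empty tray at (237,230), the inspection camera head at (295,132) with its foot at (297,185), and the spare log at (277,205). The side picture shows the stack at (290,292) and the camera head at (367,160).

```bash
cat >> h.py <<'E'
def rect(P,m):
    (c,s,a)=cv2.minAreaRect(P[m][:,:2].astype(np.float32)); return np.round(c,1),np.round(s,1),round(a,1),int(m.sum())
E
python3 - <<'E'
from h import *
d=np.load("scene_d.npy");P=world("scene",d);p=np.load("scene_p.npy")
def box(a,b,c,e):
    m=np.zeros((400,640),bool);m[b:e,a:c]=1;return m
for u,v in[(237,230),(375,290),(297,185),(277,205),(295,132),(340,290),(330,330)]: print((u,v),P[v,u].round())
st=box(340,250,415,325)
z=P[...,2]
print("floor",np.median(z[box(330,300,345,325)]))
for lo,hi in[(66,90),(68,90),(28,45),(8,90)]:
    m=st&(z>lo)&(z<hi);print("stack",lo,hi,rect(P,m),m.sum())
tr=box(195,200,280,265)&(z>14)&(z<45);print("tray",rect(P,tr))
print("spare",rect(P,box(250,190,302,220)&(z>15)&(z<50)))
h=box(270,110,335,160)&(z>180)&(z<330);Q=P[h]
print("head",rect(P,h),Q.min(0),Q.max(0))
# side
d2=np.load("side_d.npy");P2=world("side",d2);z2=P2[...,2]
print("side stack top",rect(P2,box(250,265,330,320)&(z2>66)&(z2<95)))
h2=box(345,140,385,185)&(z2>180)&(z2<330);print("side head",rect(P2,h2),P2[h2].min(0),P2[h2].max(0))
s=cv2.resize(np.load("scene_p.npy")[100:200,250:345],None,fx=5,fy=5,interpolation=2)
s2=cv2.resize(np.load("side_p.npy")[130:230,325:400],None,fx=5,fy=5,interpolation=2)
im=np.zeros((500,850,3),np.uint8);im[:,:475]=s;im[:,475:]=s2
cv2.imwrite("pics/head.png",cv2.resize(im[...,::-1],(800,470)))
E
```

```text
(237, 230) [506. 180.   4.]
(375, 290) [ 492. -323.   75.]
(297, 185) [768.  99.  17.]
(277, 205) [642. 104.  36.]
(295, 132) [765.  95. 275.]
(340, 290) [ 478. -223.    2.]
(330, 330) [ 374. -244.  -59.]
floor -2.371989165532341
stack 66 90 (array([ 532.7, -332.8]), array([ 40.4, 147. ]), 88.9, 579) 579
stack 68 90 (array([ 532.6, -333.3]), array([ 36.6, 146.9]), 87.7, 544) 544
stack 28 45 (array([ 541.9, -319.5]), array([164.3, 144.1]), 2.6, 920) 920
stack 8 90 (array([ 549.1, -302.1]), array([222. , 179.2]), 19.2, 1870) 1870
tray (array([543.6, 176.5]), array([216.1, 197.1]), 8.4, 714)
spare (array([651.6, 116.4]), array([121.2, 181.2]), 36.5, 474)
head (array([775. ,  95.2]), array([80.6, 87.5]), 50.4, 607) [728.06476705  59.29540579 181.38080656] [817.68783205 147.00730784 293.72641355]
side stack top (array([ 532.2, -337.1]), array([ 30.7, 144.4]), 89.1, 449)
side head (array([775.3,  94.8]), array([76.8, 81.1]), 52.3, 502) [727.44901275  56.99034879 180.27987619] [817.60684433 133.4453007  290.75008456]
```

View pics/head.png

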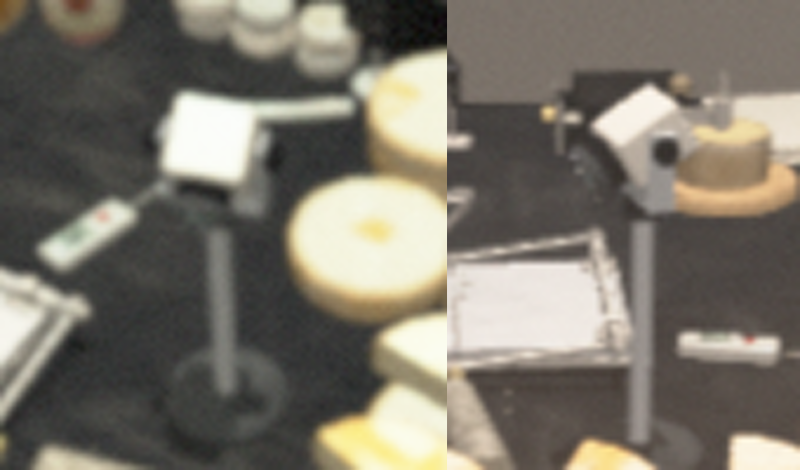

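Close-up: the white head top is at about (210,140) in the left half, and in the right half the lens points left (towards the robot) and down from the head at (640,130). Next: fit the top plane for yaw and tilt, and measure the logs and tray.

```bash
python3 - <<'E'
from h import *
S=np.load("scene_p.npy").astype(int);D=np.load("side_p.npy").astype(int)
P=world("scene",np.load("scene_d.npy"));P2=world("side",np.load("side_d.npy"))
def box(a,b,c,e):
    m=np.zeros((400,640),bool);m[b:e,a:c]=1;return m
def plane(Q):
    for _ in range(4):
        c=Q.mean(0);n=np.linalg.svd(Q-c)[2][2];r=(Q-c)@n;Q=Q[abs(r)<max(2,1.5*r.std())]
    return c.round(1),(n*np.sign(n[2])).round(3),r.std().round(2),len(Q)
def pca(Q):
    Q=Q[:,:2];c=Q.mean(0);v=np.linalg.svd(Q-c)[2][0];return c.round(1),np.degrees(np.arctan2(v[1],v[0])).round(1)
m=box(283,118,308,140)&(S.min(2)>165)&(P[...,2]>200)
m=cv2.erode(m.astype(np.uint8),np.ones((3,3)))>0
print("top",plane(P[m]),rect(P,m),pca(P[m]))
z=P[...,2];st=box(340,250,415,325)
for im,Pp,b in((S,P,st),(D,P2,box(250,265,330,320))):
    z=Pp[...,2]; m=b&(z>66)&(z<95);print("upper",rect(Pp,m),pca(Pp[m]),Pp[m][:,2].max())
    sat=im.max(2)-im.min(2)
    m=b&(z>22)&(z<50)&(Pp[...,0]<520)&(Pp[...,0]>420);print("lower",rect(Pp,m),pca(Pp[m]),Pp[m].min(0).round(),Pp[m].max(0).round())
    m=b&(z>30)&(z<45)&(Pp[...,0]>525);print("half",rect(Pp,m))
z=P[...,2]
g=(P[...,0]>400)&(P[...,0]<620)&(P[...,1]>50)&(P[...,1]<320)&(z>15)&(z<40)&box(195,200,272,265)
n,l,s,_=cv2.connectedComponentsWithStats(g.astype(np.uint8))
for i in range(1,n):
    if s[i,4]>40: print("tray?",s[i],rect(P,l==i))
b=box(198,205,275,258)&(S.min(2)>110)&(z<34)
n,l,s,_=cv2.connectedComponentsWithStats(b.astype(np.uint8))
for i in range(1,n):
    if s[i,4]>100: print("bright",s[i],rect(P,l==i),pca(P[l==i]))
# height map of surroundings, 20mm cells
for X in range(380,860,30):
    print(X,[int(np.max(z[(abs(P[...,0]-X)<15)&(abs(P[...,1]-Y)<15)],initial=-99)) for Y in range(330,-420,-30)])
E
```

```text
top (array([766.8,  98.8, 284.5]), array([0.283, 0.663, 0.693]), np.float64(6.78), 124) (array([ 376.9, -142.9]), array([985.2,  54.4]), 31.7, 223) (array([768.9, 100. ]), np.float64(-147.0))
upper (array([ 532.7, -332.8]), array([ 40.4, 147. ]), 88.9, 579) (array([ 528.3, -333.7]), np.float64(177.6)) 83.54069684384467
lower (array([ 481.6, -322.2]), array([144.3,  43.9]), 88.8, 492) (array([ 478.7, -321.8]), np.float64(-91.0)) [ 459. -394.   22.] [ 505. -250.   49.]
half (array([ 587.1, -317. ]), array([ 73.1, 140.9]), 0.2, 491)
upper (array([ 532.2, -337.1]), array([ 30.7, 144.4]), 89.1, 449) (array([ 531.8, -338.9]), np.float64(-1.1)) 78.27266281372556
lower (array([ 485.9, -321.9]), array([ 59.4, 148.4]), 8.3, 334) (array([ 486.7, -358.7]), np.float64(-91.1)) [ 460. -397.   22.] [ 520. -247.   50.]
half (array([ 579.1, -322.2]), array([135.5,  85.4]), 75.7, 377)
tray? [202 209  69  45 487] (array([495.4, 169.4]), array([118.1, 197.3]), 8.2, 487)
bright [ 202  209   69   45 1782] (array([503.5, 180. ]), array([136.7, 216.6]), 7.9, 1782) (array([499.7, 175.4]), np.float64(-82.8))
b
[... 1136 characters left out ...]
7]
650 [32, 30, 30, 31, 29, 42, 45, 41, 44, 42, 40, 70, 74, 74, 76, 73, 38, 7, 5, 4, 7, 5, 5, 7, 9]
680 [32, 31, 32, 33, 5, 4, 5, 35, 36, 42, 43, 35, 38, 65, 39, 74, 62, 9, 6, 7, 5, 7, 5, 8, 5]
710 [31, 31, 32, 36, 4, 5, 7, 6, 8, 8, 5, 6, 73, 76, 76, 75, 72, 58, 59, 36, 6, 8, 4, 5, 5]
740 [30, 32, 29, 46, 7, 6, 15, 272, 272, 248, 5, 75, 75, 78, 77, 76, 65, 56, 59, 33, 78, 77, 54, 5, 39]
770 [44, 46, 52, 50, 4, 7, 273, 288, 286, 272, 6, 0, 73, 75, 75, 72, 35, 57, 59, 37, 76, 76, 72, 37, 41]
800 [28, 25, 45, 46, 6, 5, 18, 292, 293, 274, 6, 34, 41, 41, 40, 40, 54, 63, 61, 68, 74, 73, 39, 43, 42]
830 [11, 24, 6, 4, 5, 5, 6, 283, 259, 12, 5, 73, 78, 75, 76, 75, 69, 56, 57, 76, 76, 76, 45, 41, 41]
```

```bash
python3 - <<'E'
from h import *
S=np.load("scene_p.npy").astype(int);D=np.load("side_p.npy").astype(int)
for im,n,b in((S,"scene",(270,105,335,160)),(D,"side",(345,138,390,190))):
    P=world(n,np.load(n+"_d.npy"));m=np.zeros((400,640),bool);m[b[1]:b[3],b[0]:b[2]]=1
    m&=(abs(P[...,0]-775)<90)&(abs(P[...,1]-95)<80)&(P[...,2]>190)&(im.min(2)>150)
    Q=P[m];print(n,len(Q))
    rng=np.random.default_rng(0)
    for k in range(2):
        best=None
        for i in range(600):
            a=Q[rng.choice(len(Q),3,False)];nn=np.cross(a[1]-a[0],a[2]-a[0]);l=np.linalg.norm(nn)
            if l<150: continue
            nn/=l;g=abs((Q-a[0])@nn)<2
            if best is None or g.sum()>best.sum(): best=g
        q=Q[best];c=q.mean(0);nn=np.linalg.svd(q-c)[2][2];nn*=np.sign(nn[2]) 
        e1=np.cross([0,0,1],nn);e1/=np.linalg.norm(e1);e2=np.cross(nn,e1)
        uv=np.stack([(q-c)@e1,(q-c)@e2],1).astype(np.float32);r=cv2.minAreaRect(uv)
        bc=cv2.boxPoints(r);cor=c+bc[:,:1]*e1+bc[:,1:]*e2
        print(best.sum(),"n",nn.round(3),"c",c.round(1),"tilt",np.arccos(nn[2]).round(3),"rect",np.round(r[1],1),"\n",cor.round())
        Q=Q[~best]
        if len(Q)<40:break
E
```

```text
scene 317
173 n [-0.473 -0.133  0.871] c [773.8 101.5 278.6] tilt 0.514 rect [54.2 54.7] 
 [[744. 122. 265.]
 [758.  69. 265.]
 [804.  82. 292.]
 [789. 134. 292.]]
58 n [-0.468 -0.129  0.875] c [770.9  99.7 272.8] tilt 0.506 rect [56.9 58.4] 
 [[744. 126. 262.]
 [759.  70. 262.]
 [807.  82. 290.]
 [792. 139. 290.]]
side 196
78 n [-0.488 -0.103  0.867] c [772.8 101.1 277.8] tilt 0.522 rect [52.8 50.6] 
 [[787. 135. 290.]
 [745. 122. 264.]
 [759.  72. 267.]
 [801.  84. 292.]]
49 n [-0.327  0.944  0.042] c [790.   81.7 267.6] tilt 1.528 rect [35.2 47.9] 
 [[818.  92. 260.]
 [779.  79. 235.]
 [762.  72. 265.]
 [801.  85. 290.]]
```

```bash
cat >> h.py <<'E'
def go(x,y,z,yaw):
    "shift in tool axes (m) and turn (deg) to a TCP target (mm) with tool down, yaw in deg"
    s=env.state();p=s["eef_pos"];w=s["tcp_rot"][2];c,sn=np.cos(w),np.sin(w);dx,dy,dz=np.array([x,y,z])-p
    t=(np.degrees(w)-yaw+180)%360-180
    print("now",p.round(1),np.degrees(w).round(1),"shift",np.round([(c*dx+sn*dy)/1e3,(sn*dx-c*dy)/1e3,-dz/1e3],4),"turn",t.round(1))
E
python3 -c "
from h import *
go(532,-335,330,178.5)"
```

```text
now [268.3 564.4 404.2] 154.6 shift [-0.6244 -0.6991  0.0742] turn -23.9
```

Call:
carry_out --pt "-0.624 -0.699 0 -24 1" --pt "-0.624 -0.699 0 -24 1" --pt "-0.624 -0.699 0 -24 1" --pt "-0.624 -0.699 0 -24 1" --pt "-0.624 -0.699 0 -24 1" --pt "-0.624 -0.699 0 -24 1" --pt "-0.624 -0.699 0 -24 1" --pt "-0.624 -0.699 0 -24 1" --pt "-0.624 -0.699 0 -24 1" --pt "-0.624 -0.699 0 -24 1" --pt "-0.624 -0.699 0 -24 1" --pt "-0.624 -0.699 0 -24 1" --pt "-0.624 -0.699 0 -24 1" --pt "-0.624 -0.699 0 -24 1" --pt "-0.624 -0.699 0 -24 1" --pt "-0.624 -0.699 0 -24 1" --pt "-0.624 -0.699 0.074 -24 1" --pt "-0.624 -0.699 0.074 -24 1" --pt "-0.624 -0.699 0.074 -24 1" --pt "-0.624 -0.699 0.074 -24 1"

```text
t: 2.6
eef_pos: [532.1, -334.6, 332.7]
tcp_rot: [-3.14, 0.002, 3.117]
ft_force: [0.2, 0.5, 0.4]
opening: 1.001
grip_force: 0.0
```

```bash
cat >> h.py <<'E'
from scipy.spatial.transform import Rotation as Ro
def wrist(tag=None):
    "wrist picture and world points"
    s=env.state();p,d=env.read_camera("wrist");c=env.get_calibration("wrist");K=np.array(c["intrinsics"]);T=np.array(c["T_tool_cam"])
    v,u=np.mgrid[0:400,0:640];a=(u-K[0,2])/K[0,0];b=(v-K[1,2])/K[1,1];r=np.hypot(a,b)+1e-9
    k=np.tan(r)/r*d;q=np.stack([a*k,-b*k,-d,np.ones_like(d)],-1)@T.T
    q=q[...,:3]@Ro.from_euler("xyz",s["tcp_rot"]).as_matrix().T+s["eef_pos"]
    if tag: cv2.imwrite(f"pics/{tag}.png",p[...,::-1])
    return p,q
def pca(Q):
    Q=Q[:,:2];c=Q.mean(0);v=np.linalg.svd(Q-c)[2][0];return c.round(1),np.degrees(np.arctan2(v[1],v[0])).round(1)
E
python3 - <<'E'
from h import *
p,q=wrist("w1");z=q[...,2];x=q[...,0];y=q[...,1]
m=(x>430)&(x<640)&(y>-390)&(y<-270)&(z>66)&(z<95);print("upper",rect(q,m),pca(q[m]),q[m].min(0),q[m].max(0))
m=(x>440)&(x<515)&(y>-420)&(y<-230)&(z>20)&(z<48);print("lower",rect(q,m),q[m].max(0),q[m].min(0))
m=(x>530)&(x<650)&(y>-420)&(y<-230)&(z>25)&(z<48);print("half",rect(q,m))
E
```

```text
upper (array([ 524.5, -329. ]), array([ 38.1, 125.3]), 88.3, 6375) (array([ 519.4, -329.1]), np.float64(-1.9)) [ 461.66599539 -349.72461771   66.00178365] [ 586.74847457 -308.48154765   78.7167996 ]
lower (array([ 486.3, -318.1]), array([144.2,  41.7]), 89.8, 4388) [ 507.3630288  -246.03297222   39.56317325] [ 465.33869334 -390.23757019   20.2016213 ]
half (array([ 578.7, -314. ]), array([143.8,  54.3]), 88.6, 4005)
```

View pics/w1.png

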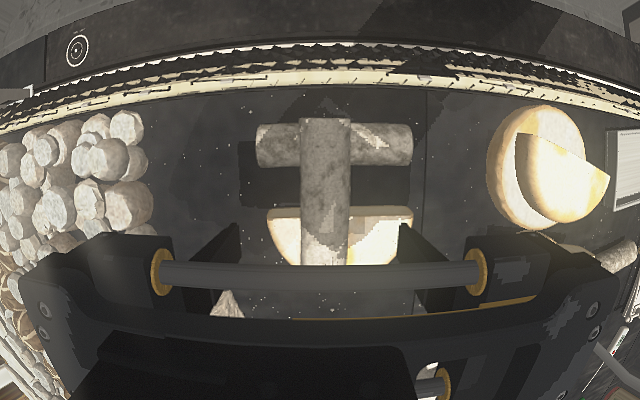

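The wrist picture shows the upper log running vertically at (325,190) across the lower log at (335,145) and the half wheel at (340,235); the gripper straddles it.

```bash
python3 -c "
from h import *
go(534,-330,236,178.2)"
```

```text
now [ 532.1 -334.6  332.7] 178.6 shift [-0.0018  0.0046  0.0967] turn 0.4
```

Call:
carry_out --pt "-0.002 0.005 0 0.4 1" --pt "-0.002 0.005 0.04 0.4 1" --pt "-0.002 0.005 0.07 0.4 1" --pt "-0.002 0.005 0.095 0.4 1" --pt "-0.002 0.005 0.095 0.4 1" --pt "-0.002 0.005 0.095 0.4 1"

```text
t: 3.4
eef_pos: [534.2, -329.8, 237.0]
tcp_rot: [-3.141, 0.001, 3.11]
ft_force: [0.4, 0.7, 0.5]
opening: 0.999
grip_force: 0.0
```

Call:
carry_out --pt "0 0 0 0 0.3" --pt "0 0 0 0 0.2" --pt "0 0 0 0 0.2" --pt "0 0 0 0 0.2" --pt "0 0 0 0 0.2" --pt "0 0 0 0 0.2"

```text
t: 4.15
eef_pos: [533.9, -329.8, 235.7]
tcp_rot: [3.142, 0.0, 3.11]
ft_force: [-0.1, -0.1, 0.3]
opening: 0.445
grip_force: 30.0
```

Call:
carry_out --pt "0 0 -0.03 0 0.2" --pt "0 0 -0.07 0 0.2" --pt "0 0 -0.11 0 0.2" --pt "0 0 -0.125 0 0.2" --pt "0 0 -0.125 0 0.2"

```text
t: 4.78
eef_pos: [533.8, -329.7, 360.7]
tcp_rot: [-3.141, 0.001, 3.11]
ft_force: [0.1, -0.5, -2.4]
opening: 0.443
grip_force: 30.0
```

```bash
python3 -c "
from h import *
print(env.state()['ft_force'],env.state()['opening'])
go(495,170,360,98.2)"
```

```text
[ 0.13611627 -0.48316074 -2.42753655] 0.443201590035906
now [ 533.8 -329.7  360.7] 178.2 shift [0.0547 0.4982 0.0007] turn 80.0
```

Call:
carry_out --pt "0.01 0.05 0 8 0.2" --pt "0.02 0.1 0 16 0.2" --pt "0.025 0.15 0 24 0.2" --pt "0.03 0.2 0 32 0.2" --pt "0.035 0.25 0 40 0.2" --pt "0.04 0.3 0 48 0.2" --pt "0.045 0.35 0 56 0.2" --pt "0.05 0.4 0 64 0.2" --pt "0.055 0.45 0 72 0.2" --pt "0.055 0.498 0 80 0.2" --pt "0.055 0.498 0 80 0.2" --pt "0.055 0.498 0 80 0.2" --pt "0.055 0.498 0 80 0.2" --pt "0.055 0.498 0 80 0.2"

```text
t: 6.52
eef_pos: [494.9, 168.9, 360.6]
tcp_rot: [-3.141, -0.0, 1.712]
ft_force: [0.2, 0.3, -2.1]
opening: 0.446
grip_force: 30.0
```

```bash
python3 - <<'E'
from h import *
p,q=wrist("w2");z=q[...,2];x=q[...,0];y=q[...,1]
m=(x>410)&(x<590)&(y>50)&(y<290)&(z>18)&(z<36);print("rim",rect(q,m))
m=(x>410)&(x<590)&(y>50)&(y<290)&(z>80)&(z<230);print("log?",rect(q,m))
p2,d2=env.read_camera("scene");Q=world("scene",d2)
m=(abs(Q[...,0]-495)<90)&(abs(Q[...,1]-170)<120)&(Q[...,2]>18)&(Q[...,2]<36);print("scene rim",rect(Q,m))
go(495,170,360,98.2)
E
```

```text
rim (array([520.7, 182.1]), array([164.7, 194.7]), 7.6, 2932)
log? (array([494.2, 183.3]), array([ 62.6, 119.2]), 8.4, 15820)
scene rim (array([496.2, 169.9]), array([119.2, 197.7]), 7.6, 413)
now [494.9 169.1 360.7] 98.1 shift [0.0009 0.0002 0.0007] turn -0.1
```

View pics/w2.png

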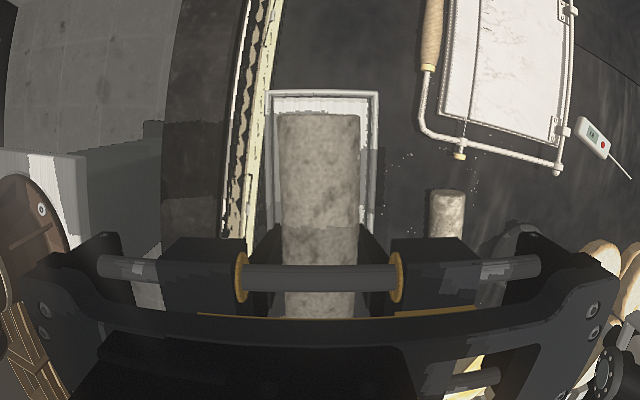

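The held log at (320,200) is centred and aligned over the tray, whose rim is at (268..378,92); the spare log is at (445,215), clear to the right.

Call:
carry_out --pt "0 -0.001 0.05 0 0.2" --pt "0 -0.001 0.1 0 0.2" --pt "0 -0.001 0.13 0 0.2" --pt "0 -0.001 0.145 0 0.2" --pt "0 -0.001 0.152 0 0.2" --pt "0 -0.001 0.157 0 0.2" --pt "0 -0.001 0.157 0 0.2" --pt "0 -0.001 0.157 0 0.2"

```text
t: 7.62
eef_pos: [493.9, 169.6, 204.4]
tcp_rot: [3.14, -0.0, 1.713]
ft_force: [-0.9, 0.5, -1.9]
opening: 0.445
grip_force: 30.0
```

Call:
carry_out --pt "0 0 0 0 0.55" --pt "0 0 0 0 0.65" --pt "0 0 0 0 0.65" --pt "0 0 0 0 0.65" --pt "0 0 -0.02 0 0.65" --pt "0 0 -0.05 0 0.65" --pt "0 0 -0.1 0 0.65" --pt "0 0 -0.15 0 0.65" --pt "0 0 -0.15 0 0.65"

```text
t: 8.75
eef_pos: [493.9, 169.6, 357.0]
tcp_rot: [3.135, -0.001, 1.713]
ft_force: [-0.4, -0.1, -0.7]
opening: 0.652
grip_force: 0.0
```

```bash
python3 - <<'E'
from h import *
p,d=env.read_camera("side");Q=world("side",d)
m=(abs(Q[...,0]-495)<70)&(abs(Q[...,1]-170)<100)&(Q[...,2]>36)&(Q[...,2]<80);print("log",rect(Q,m),np.percentile(Q[m][:,2],[5,50,99]))
p,q=wrist();z=q[...,2];x=q[...,0];y=q[...,1]
m=(abs(x-495)<60)&(abs(y-170)<100)&(z>36)&(z<80);print(rect(q,m),np.percentile(z[m],99),y[m].max(),y[m].min())
m=(x>440)&(x<530)&(y>-420)&(y<-230)&(z>20)&(z<48);print("lower?",m.sum())
P,dd=env.read_camera("scene");Q=world("scene",dd)
m=(abs(Q[...,0]-485)<40)&(abs(Q[...,1]+320)<100)&(Q[...,2]>24)&(Q[...,2]<50);print("lower scene",rect(Q,m))
go(486,-319,330,89.5)
E
```

```text
log (array([493.8, 168.1]), array([ 34.4, 149.5]), 7.0, 125) [36.53208968 40.09720073 44.54347043]
(array([495.6, 171.4]), array([ 34. , 144.9]), 7.8, 4490) 44.44154922615553 244.7522790343878 97.85929686562557
lower? 0
lower scene (array([ 484.2, -322.2]), array([143.7,  40.6]), 89.0, 629)
now [493.5 169.5 352.9] 98.2 shift [-0.4825 -0.0769  0.0229] turn 8.7
```

Call:
carry_out --pt "-0.06 -0.01 0 2 0.8" --pt "-0.12 -0.02 0 4 0.8" --pt "-0.18 -0.03 0 6 0.8" --pt "-0.24 -0.04 0 8.7 0.8" --pt "-0.3 -0.05 0 8.7 0.8" --pt "-0.36 -0.06 0 8.7 0.8" --pt "-0.42 -0.07 0 8.7 0.8" --pt "-0.4825 -0.077 0.02 8.7 0.8" --pt "-0.4825 -0.077 0.02 8.7 0.8" --pt "-0.4825 -0.077 0.02 8.7 0.8" --pt "-0.4825 -0.077 0.02 8.7 0.8" --pt "-0.4825 -0.077 0.02 8.7 0.8"

```text
t: 10.4
eef_pos: [486.4, -317.9, 334.1]
tcp_rot: [3.141, 0.0, 1.563]
ft_force: [0.6, -0.0, 1.0]
opening: 0.803
grip_force: 0.0
```

```bash
python3 - <<'E'
from h import *
p,q=wrist("w3");z=q[...,2];x=q[...,0];y=q[...,1]
m=(x>440)&(x<530)&(y>-420)&(y<-230)&(z>24)&(z<48);print("lower",rect(q,m),y[m].max(),pca(q[m]))
for X in range(440,600,20): print(X,[int(np.max(z[(abs(x-X)<10)&(abs(y-Y)<10)],initial=-99)) for Y in range(0,-260,-20)])
go(485.5,-320,194,89.5)
E
```

```text
lower (array([ 486.2, -318.1]), array([142.7,  39.2]), 89.5, 5755) -246.57522265217142 (array([ 486.4, -313.4]), np.float64(-90.6))
440 [-99, -99, -99, -99, -99, -99, 2, 2, 1, 2, 1, 2, 1]
460 [-99, -99, -99, -99, -99, -99, 28, 33, 2, 1, 1, 1, 23]
480 [-99, -99, -99, -99, -99, -99, -99, 35, 2, 2, 2, 2, 313]
500 [-99, -99, -99, -99, -99, -99, -99, 34, 19, 2, 1, 1, 38]
520 [-99, -99, -99, -99, -99, -99, -99, 35, 1, 2, 1, 1, 2]
540 [-99, -99, -99, -99, -99, -99, 32, 34, 1, 1, 1, 1, 1]
560 [-99, -99, -99, -99, -99, -99, 32, 32, 2, 2, 2, 2, 37]
580 [-99, -99, -99, -99, -99, -99, 42, 59, 1, 1, 1, 2, 35]
now [ 486.4 -318.   334.1] 89.5 shift [-0.002  -0.0009  0.1401] turn 0.0
```

View pics/w3.png

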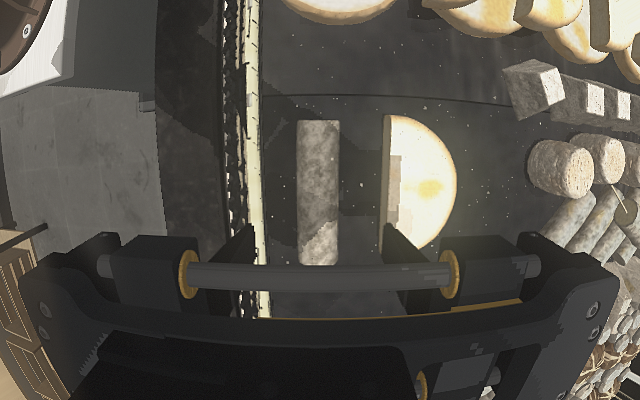

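The lower log lies at (318,190) with the half wheel at (420,185), and the fingers straddle the log clear of the wheel.

Call:
carry_out --pt "-0.001 0 0.05 0 0.7" --pt "-0.001 0 0.09 0 0.7" --pt "-0.001 0 0.12 0 0.7" --pt "-0.001 0 0.135 0 0.7" --pt "-0.001 0 0.139 0 0.7" --pt "-0.001 0 0.139 0 0.7" --pt "-0.001 0 0.139 0 0.4" --pt "-0.001 0 0.139 0 0.2" --pt "-0.001 0 0.139 0 0.2" --pt "-0.001 0 0.139 0 0.2" --pt "-0.001 0 0.139 0 0.2" --pt "-0.001 0 0.139 0 0.2" --pt "-0.001 0 0.12 0 0.2" --pt "-0.001 0 0.08 0 0.2" --pt "-0.001 0 0.03 0 0.2" --pt "-0.001 0 0 0 0.2" --pt "-0.001 0 0 0 0.2"

```text
t: 12.58
eef_pos: [486.2, -320.0, 335.3]
tcp_rot: [3.139, 0.002, 1.562]
ft_force: [0.5, 0.1, -3.2]
opening: 0.43
grip_force: 30.0
```

```bash
python3 - <<'E'
from h import *
p,d=env.read_camera("scene");Q=world("scene",d);x,y,z=Q[...,0],Q[...,1],Q[...,2]
p2,d2=env.read_camera("side");Q2=world("side",d2)
for QQ in(Q,Q2):
  x,y,z=QQ[...,0],QQ[...,1],QQ[...,2]
  for X in range(440,580,15): print(X,[int(np.median(z[(abs(x-X)<9)&(abs(y-Y)<6)])) if ((abs(x-X)<9)&(abs(y-Y)<6)).any() else -99 for Y in range(0,-190,-12)])
m=(abs(x-486)<40)&(abs(y+319)<90)&(z>100)&(z<210);q=Q2[m]
print("held",len(q),rect(Q2,m),q.min(0),q.max(0))
cv2.imwrite("pics/s3.png",np.hstack([cv2.resize(p[210:330,260:420],(480,360),interpolation=2),cv2.resize(p2[200:330,240:382],(320,293),interpolation=2)[:, :] if 0 else cv2.resize(p2[200:320,240:347],(320,360),interpolation=2)])[...,::-1])
E
```

```text
440 [1, 0, 0, 0, 4, 23, 24, 26, 20, 14, 2, 0, 0, 0, 1, 0]
455 [0, 0, 2, 30, 33, 34, 33, 34, 34, 33, 29, 14, 0, 2, 1, 0]
470 [0, 0, 31, 34, 32, 34, 33, 34, 35, 38, 42, 44, 5, 1, 0, 1]
485 [0, 32, 33, 35, 35, 42, 50, 59, 59, 71, 71, 66, 28, 2, 1, 0]
500 [38, 51, 52, 63, 66, 71, 72, 71, 70, 70, 71, 67, 32, 0, 1, 0]
515 [55, 70, 69, 70, 71, 70, 71, 70, 71, 70, 70, 58, 33, 1, 1, 0]
530 [-99, 69, 71, 71, 71, 70, 70, 70, 71, 71, 67, 34, 31, 0, 1, 1]
545 [-99, -99, 69, 70, 71, 70, 71, 71, 71, 68, 33, 33, 2, 1, 0, 0]
560 [-99, -99, -99, 66, 67, 67, 69, 68, 34, 34, 32, 5, 0, 0, 1, 0]
575 [2, -99, -99, -99, -99, -99, 36, 34, 33, 33, 2, 0, 0, 0, 1, 0]
440 [-99, -99, -99, -99, -99, -99, -99, -99, -99, -99, -99, -99, -99, -99, -1, 0]
455 [-99, -99, -99, -99, -99, -99, -99, -99, -99, -99, -99, -99, -99, -2, -2, -1]
470 [-99, -99, -99, -99, -99, -99, -99, -99, -99, -99, -99, 0, 8, -1, -1, -1]
485 [-99, -99, -99, -99, -99, 69, 68, 69, 68, 68, 68, 47, 16, -1, -1, -1]
500 [-99, -99, 68, 68, 69, 69, 68, 69, 68, 69, 68, 51, 23, 11, -1, -1]
515 [-99, -99, 69, 68, 67, 68, 69, 68, 68, 68, 65, 48, 19, 7, -1, 0]
530 [-99, -99, 68, 68, 69, 69, 69, 69, 69, 66, 48, 32, 16, 0, 0, 0]
545 [-99, -99, -99, 67, 67, 69, 69, 68, 59, 48, 33, 19, 11, -1, -1, -1]
560 [3, -99, -99, -99, 32, 44, 35, 45, 34, 31, 21, 9, -1, -1, -1, 0]
575 [1, -2, 0, -99, 29, 32, 31, 22, 23, 7, 3, -1, -2, -1, -1, 0]
held 767 (array([ 486.1, -324.3]), array([143.5,  64.1]), 78.4, 767) [ 452.20197901 -395.66184588  137.17208314] [ 517.73636655 -247.62991879  209.72306215]
```

View pics/s3.png

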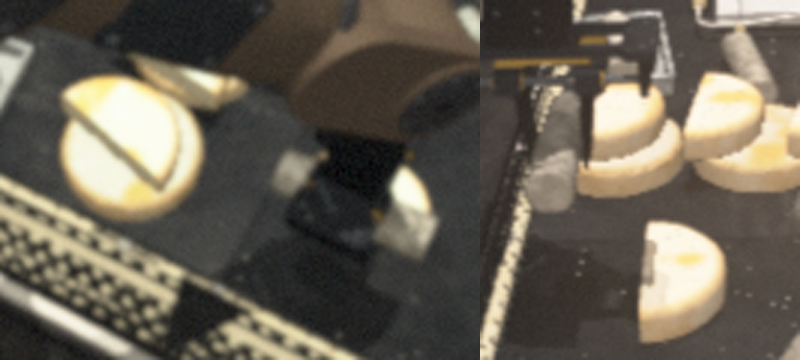

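The log is held at about (548,150) in the right crop, centred in the gripper; the wheel with its upright half slice at (140,140) in the left crop offers a 70 mm high edge near y=-132. The tool can't tilt, so I will pivot the log in the pads by lowering its +y end onto that edge.

```bash
python3 -c "
from h import *
go(507,-187,275,89.8)"
```

```text
now [ 485.9 -319.8  332.5] 89.5 shift [0.133  0.0199 0.0575] turn -0.3
```

Call:
carry_out --pt "0.05 0.01 0 0 0.2" --pt "0.1 0.02 0 0 0.2" --pt "0.133 0.02 0 0 0.2" --pt "0.133 0.02 0.03 0 0.2" --pt "0.133 0.02 0.057 0 0.2" --pt "0.133 0.02 0.057 0 0.2" --pt "0.133 0.02 0.057 0 0.2"

```text
t: 13.55
eef_pos: [507.5, -187.3, 276.5]
tcp_rot: [-3.141, -0.0, 1.561]
ft_force: [-0.3, -0.9, -2.7]
opening: 0.428
grip_force: 30.0
```

Call:
carry_out --pt "0 0 0.005 0 0.2" --pt "0 0 0.01 0 0.2" --pt "0 0 0.014 0 0.2" --pt "0 0 0.018 0 0.2" --pt "0 0 0.018 0 0.2"

```text
t: 14.18
eef_pos: [507.5, -187.3, 258.7]
tcp_rot: [3.141, 0.0, 1.561]
ft_force: [0.6, -2.1, 0.9]
opening: 0.427
grip_force: 30.0
```

Call:
carry_out --pt "0 0 0.003 0 0.2" --pt "0 0 0.006 0 0.2" --pt "0 0 0.009 0 0.2" --pt "0 0 0.012 0 0.2" --pt "0 0 0.015 0 0.2" --pt "0 0 0.018 0 0.2" --pt "0 0 0.02 0 0.2" --pt "0 0 0.02 0 0.2"

```text
t: 15.18
eef_pos: [507.3, -187.0, 238.5]
tcp_rot: [-3.141, -0.0, 1.562]
ft_force: [1.1, -0.5, 2.0]
opening: 0.426
grip_force: 30.0
```

```bash
cat >> h.py <<'E'
def tilt():
    "held log: direction and centre, from the side camera"
    p,d=env.read_camera("side");Q=world("side",d);e=env.state()["eef_pos"]
    g=p.astype(int);m=(abs(Q[...,0]-e[0])<90)&(abs(Q[...,1]-e[1])<90)&(Q[...,2]<e[2]-120)&(Q[...,2]>e[2]-260)&(g.min(2)>70)
    return p,Q,m
E
python3 - <<'E'
from h import *
p,Q,m=tilt();x,y,z=Q[...,0],Q[...,1],Q[...,2]
m&=(abs(x-507)<26)
for Y in range(-260,-110,10):
    k=m&(abs(y-Y)<5)
    if k.sum()>3: print(Y,k.sum(),np.percentile(z[k],[5,50,95]).round())
P,dd=env.read_camera("scene");S=world("scene",dd);x,y,z=S[...,0],S[...,1],S[...,2]
for Y in range(-260,-110,10):
    k=(abs(x-507)<26)&(abs(y-Y)<5)
    if k.sum()>3: print("sc",Y,k.sum(),np.percentile(z[k],[5,50,95]).round())
cv2.imwrite("pics/s4.png",np.hstack([cv2.resize(P[200:300,280:413],(480,360),interpolation=2),cv2.resize(p[200:300,250:339],(320,360),interpolation=2)])[...,::-1])
E
```

```text
-260 53 [20. 43. 51.]
-250 97 [20. 40. 56.]
-240 43 [16. 55. 60.]
-230 47 [49. 60. 65.]
-220 48 [54. 65. 70.]
-210 43 [55. 69. 73.]
-200 55 [ 57.  74. 108.]
-190 43 [64. 77. 84.]
-180 40 [55. 83. 89.]
-170 36 [78. 87. 93.]
-160 39 [74. 92. 98.]
-150 43 [ 2. 26. 99.]
-140 17 [ -0.  92. 107.]
-130 12 [ 31. 102. 106.]
-120 10 [36. 52. 63.]
sc -260 198 [ -1. 309. 353.]
sc -250 184 [ -1. 315. 378.]
sc -240 87 [ -1.  58. 388.]
sc -230 80 [ -1.  59. 352.]
sc -220 157 [ -1. 132. 354.]
sc -210 101 [ -0.  75. 360.]
sc -200 43 [ -1.   4. 362.]
sc -190 17 [ -0. 361. 382.]
sc -180 11 [  0. 361. 411.]
sc -170 14 [ -2. 456. 459.]
sc -160 11 [ -1. 227. 457.]
sc -150 4 [-2.  0.  2.]
sc -140 26 [ 90. 104. 108.]
sc -130 33 [ 73.  98. 108.]
sc -120 26 [71. 74. 87.]
```

View pics/s4.png

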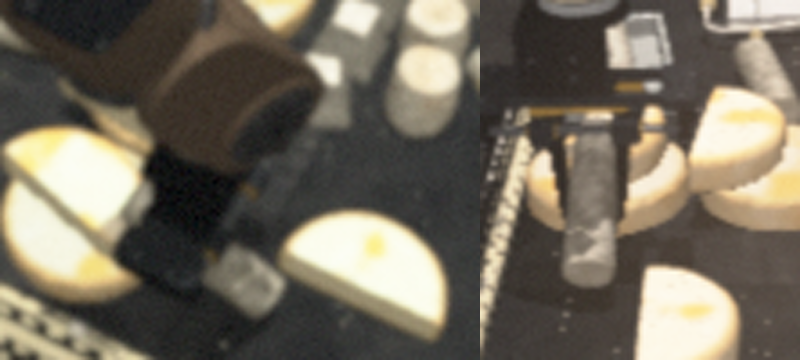

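The picture shows the log tilted in the grip (590,200 in the right crop), its +y end resting on the slice; the slope is about 0.44 rad. A few millimetres more.

Call:
carry_out --pt "0 0 0.002 0 0.2" --pt "0 0 0.004 0 0.2" --pt "0 0 0.005 0 0.2" --pt "0 0 0.005 0 0.2" --pt "0 0 -0.03 0 0.2" --pt "0 0 -0.08 0 0.2" --pt "0 0 -0.12 0 0.2" --pt "0 0 -0.12 0 0.2" --pt "0 0 -0.12 0 0.2"

```text
t: 16.4
eef_pos: [507.1, -187.0, 357.7]
tcp_rot: [-3.14, -0.001, 1.562]
ft_force: [0.2, -0.7, -3.0]
opening: 0.429
grip_force: 30.0
```

```bash
python3 - <<'E'
from h import *
p,Q,m=tilt();x,y,z=Q[...,0],Q[...,1],Q[...,2]
m&=(abs(x-507)<26);e=env.state()["eef_pos"];a=[]
for Y in range(-260,-110,10):
    k=m&(abs(y-Y)<5)
    if k.sum()>3: t=np.percentile(z[k],[5,50,90]);print(Y,k.sum(),t.round());a.append((Y,t[2]))
a=np.array([r for r in a if -235<r[0]<-150]);print("tilt",np.arctan(np.polyfit(a[:,0],a[:,1],1)[0]),"TCP",e)
f=np.array([-.838,-.234,-.492]);L=np.array([739.6,91.6,233.9]);c=L+172*f;print(c)
n=np.array([-np.sin(.515)*np.cos(np.radians(15.6)),-np.sin(.515)*np.sin(np.radians(15.6)),np.cos(.515)])
t=c+[0,0,171]+5*n;print(t);go(*t,15.6)
E
```

```text
-260 39 [154. 162. 167.]
-250 104 [140. 152. 168.]
-240 70 [131. 169. 176.]
-230 53 [163. 177. 182.]
-220 46 [168. 182. 186.]
-210 46 [175. 188. 193.]
-200 43 [179. 192. 196.]
-190 52 [186. 198. 203.]
-180 35 [194. 203. 208.]
-170 42 [201. 208. 213.]
-160 37 [208. 215. 219.]
-150 37 [208. 219. 223.]
-140 7 [216. 218. 221.]
tilt 0.4840061040336655 TCP [ 507.13196962 -187.05429453  357.31556861]
[595.464  51.352 149.276]
[593.09204435  50.68973808 324.62746361]
now [ 507.1 -187.1  357.3] 89.5 shift [0.2385 0.0838 0.0327] turn 73.9
```

Call:
carry_out --pt "0.03 0.01 0 8 0.2" --pt "0.06 0.02 0 16 0.2" --pt "0.09 0.03 0 24 0.2" --pt "0.12 0.04 0 32 0.2" --pt "0.15 0.05 0 40 0.2" --pt "0.18 0.055 0 48 0.2" --pt "0.21 0.06 0 56 0.2" --pt "0.238 0.065 0 64 0.2" --pt "0.238 0.07 0 72 0.2" --pt "0.238 0.07 0 74 0.2" --pt "0.238 0.07 0.01 74 0.2" --pt "0.238 0.07 0.02 74 0.2" --pt "0.238 0.07 0.028 74 0.2" --pt "0.238 0.07 0.028 74 0.2" --pt "0.238 0.07 0.028 74 0.2"

```text
t: 18.32
eef_pos: [579.7, 50.1, 330.9]
tcp_rot: [3.142, -0.0, 0.27]
ft_force: [-1.2, -0.4, -2.0]
opening: 0.428
grip_force: 30.0
```

```bash
python3 - <<'E'
from h import *
f=np.array([-.838,-.234,-.492]);f/=np.linalg.norm(f);L=np.array([739.6,91.6,233.9])
lv=np.array([-f[1],f[0],0]);lv/=np.linalg.norm(lv);up=np.cross(f,lv);up*=np.sign(up[2])
e=env.state()["eef_pos"]
for n in("scene","side"):
    p,d=env.read_camera(n);Q=world(n,d)-L
    s,w,h=Q@f,Q@lv,Q@up;g=p.astype(int)
    m=(s>70)&(s<270)&(abs(w)<45)&(abs(h)<45)&(g.min(2)>75)
    print(n,m.sum(),"s",np.percentile(s[m],[1,99]).round(),"w",np.percentile(w[m],[2,98]).round(),"h",np.percentile(h[m],[2,98]).round())
    for S in range(80,270,15):
        k=m&(abs(s-S)<8)
        if k.sum()>4: print(S,k.sum(),"w",np.percentile(w[k],[5,50,95]).round(),"h",np.percentile(h[k],[5,50,95]).round())
    if n=="side": P2=p
    else: P1=p
print(e)
cv2.imwrite("pics/s5.png",np.hstack([cv2.resize(P1[90:240,200:360],(400,375),interpolation=2),cv2.resize(P2[120:270,260:420],(400,375),interpolation=2)])[...,::-1])
E
```

```text
scene 374 s [150. 255.] w [-19.  25.] h [13. 37.]
155 10 w [-13.  -7.  -1.] h [27. 30. 32.]
170 39 w [-17.  -4.   8.] h [24. 29. 35.]
185 66 w [-18.   2.  28.] h [17. 31. 36.]
200 67 w [-17.   3.  24.] h [11. 30. 35.]
215 67 w [-16.   3.  18.] h [24. 31. 35.]
230 66 w [-16.   3.  17.] h [23. 32. 37.]
245 69 w [-17.   2.  17.] h [23. 32. 36.]
260 19 w [-12.   1.  13.] h [11. 30. 37.]
side 382 s [115. 255.] w [-9. 22.] h [-4. 34.]
110 14 w [ 6. 14. 17.] h [-4. 14. 24.]
125 36 w [12. 16. 21.] h [-2. 12. 24.]
140 43 w [ 8. 15. 18.] h [-1. 15. 26.]
155 44 w [ 8. 15. 19.] h [-2. 16. 29.]
170 12 w [ 8. 14. 19.] h [-4.  4. 17.]
185 20 w [-7.  9. 26.] h [20. 30. 34.]
200 48 w [-6. 12. 21.] h [ 5. 23. 33.]
215 56 w [-4. 12. 20.] h [ 2. 22. 33.]
230 58 w [-7. 13. 19.] h [ 2. 22. 32.]
245 59 w [-2. 13. 20.] h [ 0. 21. 34.]
260 16 w [ 3. 13. 19.] h [ 2. 18. 33.]
[579.65080826  50.12497745 330.87208385]
```

View pics/s5.png

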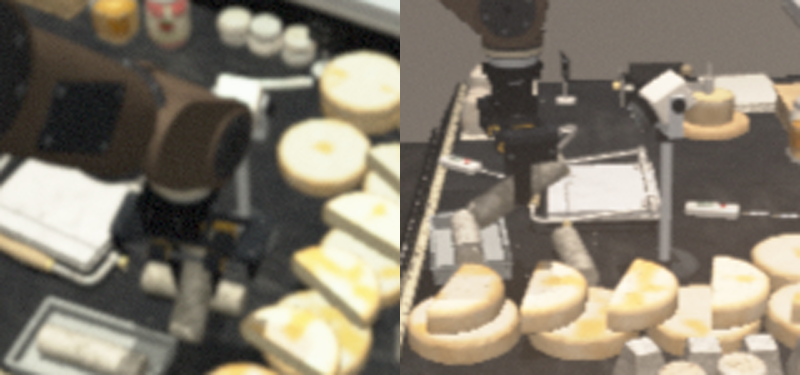

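The tilted log (right crop, 470..570 by 180..215) is in line with the camera head at (670,100), about 15 mm high and 15 mm far of the ideal; the upper log rests in the tray at (465,235). Small correction.

Call:
carry_out --pt "0.007 0 0.002 0 0.2" --pt "0.014 0 0.004 0 0.2" --pt "0.02 0 0.005 0 0.2" --pt "0.02 0 0.005 0 0.2" --pt "0.02 0 0.005 0 0.2" --pt "0.02 0 0.005 0 0.2" --pt "0.02 0 0.005 0 0.2" --pt "0.02 0 0.005 0 0.2"

```text
t: 19.42
eef_pos: [598.8, 55.5, 325.8]
tcp_rot: [-3.142, -0.0, 0.27]
ft_force: [-0.0, 0.4, -2.4]
opening: 0.424
grip_force: 30.0
```

```bash
python3 - <<'E'
from h import *
f=np.array([-.838,-.234,-.492]);f/=np.linalg.norm(f);L=np.array([739.6,91.6,233.9])
lv=np.array([-f[1],f[0],0]);lv/=np.linalg.norm(lv);up=np.cross(f,lv);up*=np.sign(up[2])
for n in("scene","side"):
    p,d=env.read_camera(n);Q=world(n,d)-L
    s,w,h=Q@f,Q@lv,Q@up;g=p.astype(int)
    m=(s>60)&(s<270)&(abs(w)<45)&(abs(h)<40)&(g.min(2)>75)
    print(n,m.sum(),"s",np.percentile(s[m],[1,99]).round(),"w",np.percentile(w[m],[2,98]).round(),"h",np.percentile(h[m],[2,98]).round())
    for S in range(95,250,30):
        k=m&(abs(s-S)<8)
        if k.sum()>4: print(S,k.sum(),"w",np.percentile(w[k],[5,95]).round(),"h",np.percentile(h[k],[5,95]).round())
s=env.state();print(s["eef_pos"],s["t"],s["grip_force"],abs(s["qvel"]).max())
E
```

```text
scene 368 s [135. 240.] w [-19.  20.] h [-2. 22.]
155 42 w [-17.   9.] h [ 9. 20.]
185 67 w [-21.  23.] h [-2. 21.]
215 66 w [-17.  18.] h [ 8. 22.]
245 22 w [-14.  15.] h [-8. 22.]
side 376 s [101. 241.] w [-7. 22.] h [-19.  19.]
95 10 w [ 8. 18.] h [-17.   6.]
125 44 w [ 6. 21.] h [-16.  13.]
155 15 w [12. 19.] h [-17.   5.]
185 50 w [-5. 20.] h [-9. 18.]
215 55 w [-6. 19.] h [-13.  19.]
245 17 w [-4. 24.] h [-8. 19.]
[598.84078951  55.48281505 325.78495303] 19.525 29.999255184084177 0.0016509223363055804
```

```bash
python3 -c "
from cell import env
print(env.job_done())"
```

```text
the job is handed in; nothing more can be done
None
```

The upper log lies flat in the tray, and the lower log is held still in line with the tilted camera, centred to within a few millimetres with about 10 cm between the lens and its near end; the job is handed in, but no verdict came back.

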